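Pulse the spice mill

ROBOT

A 6-joint arm with a two-finger parallel gripper is mounted at the origin on the work surface. World frame = base frame: x ahead of the robot, y to its left, z up, the work surface at z = 0. Lengths are in m, angles in rad, forces in N, time in s.
With the tool pointing down it reaches from about 0.375 to 0.975 m from the base axis. Payload 3.8 kg.
Tool frame: the origin (TCP) lies on the centre line of the jaws, within the pads' length; the fingertips stand 17 mm ahead of it and the grasp point (between the pads) lies 2 mm behind it (bot.tip_extent is the distance from the TCP to the fingertips, in m); z points along the fingers, y is the line along which they close (so a half turn about z gives the same grasp; the last joint's range is limited). The gripper opens to 85 mm and grips with 20 to 120 N. Pads are 22 mm wide; open, the fingers measure 114 mm over their backs; the gripper's body (76 mm by 85 mm) begins 54 mm behind the grasp point. The pads swing forward as they close: fully open they stand 13 mm farther back than shut.
Start: joints at [1.143, 0.264, 1.604, -0, 1.274, -0.037], TCP at [0.257, 0.624, 0.248] pointing down, gripper open.
Joint ranges: [-2.63, 2.63], [-0.94, 2.18], [0.31, 2.57], [-1.31, 4.45], [0, 2.66], [-2.55, 2.55]. Speed limits (rad/s): [2.57, 2.57, 3.14, 3.14, 3.14, 3.14].

INTERFACE

Orientations are given as a rotation vector (axis times angle).
In Python, from workcell import readout, read_camera, finish_job, bot gives the robot as it stands.
- The arm moves only by the tool jog_arm, never from a script. Its argument "deltas" is one flat list of numbers, 7 for each row, row after row: the shift along the tool's x, y, z in m, then the turn, a rotation vector about the tool's x, y, z in degrees, then the gripper command: -1 is shut, 1 is fully open, values between are in proportion. A call has 1 to 8 rows; each row is the pose to reach, as a shift and turn from the pose commanded when the call began, along the tool's axes at that moment; what a row does not reach only later rows make up. A row lasts 1/10 s, in which the tool goes at most 50 mm and 8.59 degrees, less where a joint would pass 70% of its speed; a pose out of reach is approached as far as the arm can. A call with a gripper value outside its range is refused whole. The fingers move at their own pace and stop on an object; "squeeze" is the grip in N (left out, the last holds). Time passes only in rows, so rows that repeat a pose let the fingers close. It gives the time, the measured TCP pose, the force, the opening and the grip force at its end, in the units of the state.
- readout.read_state(): the state, without advancing time (a new reading comes with each control period).
- read_camera(name): name is "scene" or "top" or "wrist"; returns a dict with "color" (400x640x3 uint8, blue, green, red), "fx", "fy", "cx", "cy" (pixels), "origin" and "attitude" of the camera in the world. Camera axes: x right, y down, z forward; pixel columns grow to the right and rows downward; lengths in m; the calibration is good to about 2 mm. A picture is of the moment at which its call begins. There is no depth.
- finish_job(): hands the job in; it is judged then, once.
The state is a dict: "time": time; "q": joint angles; "joint_vel": joint speeds; "joint_torque": joint torques, N m; "tool_pos": TCP position; "tcp_rot": TCP orientation; "wrist_force": force on the tool from outside, world axes, zero at the start; "torque": the same for the moment, N m; "width": opening from 0.0 (shut) to 1.0 (fully open); "grip_force": force on a finger pad.
Only numpy, scipy, OpenCV 4.12 (cv2) and the standard library are available. Lean on these libraries where they do the work, as an engineer would, in place of code of your own. Each camera call takes 0.05 s, during which the arm holds its last target. There are 200 camera calls.

TASK

Set the steel grinding cup on the narrow raised collar of the red spice mill with its oblong foot in the slot, and press it fully home past the stiff spring catches. Then turn it clockwise about a quarter turn, as far as it goes, against the return spring, and hold it there: finish still gripping the turned cup, because the mill runs only while it is held. Keep the cup upright throughout and leave the bowl, canister, beater and spatula where they are.

Things in the scene. Friction and masses are not known exactly. Their poses are not given: they have to be found in the camera images.
- cup_grip (a point): Grip point of the loose grinding cup (0.2-0.4 kg, 105 mm tall): on its axis, 91 mm above its underside, in the orange grip ridge on top, an upright bar 44 mm long (x axis), 16 mm thick (y axis), from the cup's shoulder 22 mm below this point to 14 mm above it. z up. Below the ridge: steel cylinder 58 mm across, 45 mm tall. Half a turn of the cup makes no difference to look or fit.
- cup_foot (a point): Centre of the underside of the cup's black oblong foot, 91 mm below the grip point, same axes. The foot is 52 mm long (x axis), 30 mm wide (y axis), 24 mm high below the steel cylinder; the cup stands on it on the counter at the start.
- slot (a point): Centre of the floor of the slot in the mill's turning aluminium barrel, 48 mm above the counter; x along the slot, z up, turns with the barrel. Slot 55 mm long (x), 33 mm wide (y), 22 mm deep, edges chamfered 2 mm. When the cup is home its foot's underside rests on this floor and its steel cylinder is 2 mm clear of the barrel.
- mouth (a point): Centre of the slot's mouth, 70 mm above the counter, same axes as the slot. A rounded steel spring pin bulges 3.5 mm in from the middle of each long wall; the foot meets the pins 6 mm below the mouth and needs 5 to 20 N of push, more than the cup's weight, to pass them; small twists help.
- mill: The red spice mill, fixed to the counter: round, 136 mm across at its foot, narrowing to a collar 100 mm across whose rim is 67 mm high around the barrel. Origin at the centre of its underside.
- barrel (a joint): Turn of the mill's barrel in rad: 0 at rest, growing clockwise seen from above to a stop at 1.5. A spring (0.06 Nm at 0, 0.24 Nm at the stop) turns it back to 0 when let go.
- bowl: Bystander: stainless steel mixing bowl, 220 mm across, 120 mm high; origin at the centre of its underside.
- canister: Bystander: glass canister with a clip lid, 96 mm across, 150 mm high; origin at the centre of its underside.
- beater: Bystander: aluminium flat beater lying flat, 185 mm long (x axis) by 128 mm, up to 22 mm high; origin near its middle on the counter.
- spatula: Bystander: white hard silicone spatula lying flat, 270 mm long along its x axis, origin about the middle on its underside.
There are look-alikes about, which are no part of the job. What is shaped like the mill but blue or purple is not meant.

How it is judged:
On the way, in this order (a step that is already met when the one before it is completed fails the run):
1. the cup stands fully home in the slot, not yet turned (z of cup_foot in the frame of slot between -0.004 and 0.004 m and horizontal distance between cup_foot and slot below 0.005 m and angle between the x axis of cup_foot and the x axis of slot, either way round below 0.15 rad and angle between cup_foot's own z axis and vertical below 0.12 rad and value of joint barrel below 0.4 rad), for 0.2 s.
2. the cup, fully home, is turned clockwise against the spring (z of cup_foot in the frame of slot between -0.004 and 0.004 m and horizontal distance between cup_foot and slot below 0.005 m and angle between the x axis of cup_foot and the x axis of slot, either way round below 0.15 rad and angle between cup_foot's own z axis and vertical below 0.12 rad and value of joint barrel above 1.25 rad and contact force between the fingers and cup above 1 N), for 0.5 s.
At the end, for the whole second after the job is handed in: The cup's foot is on the slot's floor (within 4 mm), centred within 5 mm, in line within 0.15 rad and upright within 0.12 rad; the barrel is turned more than 1.25 rad and still; the fingers still press on the cup (over 1 N); the bystanders are within 30 mm of where they began (all of step 2 and velocity of joint barrel between -0.15 and 0.15 rad/s and distance of each of bowl, canister, beater, spatula from where it was at the start of the episode below 0.03 m); the arm keeps its last pose, push and grip.
It fails at once if the cup is tipped over by more than 0.6 rad (angle between cup_foot's own z axis and vertical above 0.6 rad).
It fails at once if a bystander is moved more than 30 mm (distance of any of bowl, canister, beater, spatula from where it was at the start of the episode above 0.03 m).
It also fails if it takes over 48 s, if anything falls off the work surface, if the arm or the gripper's body presses on something with over 40 N, if the wrist force passes 120 N, or if a joint passes its speed limit or range.

## Working session

There is one attempt and no reset: what is moved stays moved. The work goes in short steps, Python scripts to look and compute and a tool call to move; the robot and the scene stay as the last step left them, time stands still between calls to the robot, and variables do not carry over. Pictures are saved under pics/ and viewed, at most 10 in all, crops included, and the job is handed in when it is done.

Besides the shell and the picture viewer there is one more tool, called as name(argument=value, ...), one argument or row to a line, values as JSON. jog_arm: Moves the arm, as the interface text tells. Its arguments: {"type":"object","properties":{"deltas":{"type":"array"},"squeeze":{"type":"number"}},"required":["deltas"]}

```bash
mkdir -p pics; ls; cat > h.py <<'E'
from workcell import readout, read_camera, finish_job, bot
import cv2, numpy as np, json
from scipy.spatial.transform import Rotation as R
def shot(n,f):
    c=read_camera(n); cv2.imwrite('pics/'+f+'.png',c['color'])
    np.savez('pics/'+f+'.npz',**c); return c
def att(c):
    a=np.array(c['attitude'],float)
    return a if a.shape==(3,3) else R.from_rotvec(a).as_matrix()
def ray(c,u,v,z):
    d=att(c)@np.array([(u-c['cx'])/c['fx'],(v-c['cy'])/c['fy'],1])
    o=np.array(c['origin'],float); return o+d*(z-o[2])/d[2]
def proj(c,p):
    q=att(c).T@(np.array(p)-np.array(c['origin'])); return float(c['fx']*q[0]/q[2]+c['cx']),float(c['fy']*q[1]/q[2]+c['cy'])
E
python3 - <<'E'
from h import *
for n in ['top','scene']:
    c=shot(n,n+'1'); print(n,c['fx'],c['cx'],c['cy'],c['origin'],c['attitude'])
print(readout.read_state())
E
```

```text
pics
top 440.55026003417026 314.90482465940414 199.72406163064363 [ 0.36097117 -0.02354696  1.56135058] [-2.18298266  2.11873087 -0.18907322]
scene 420.06159425783954 313.36664708779193 196.51350883628967 [0.90226152 0.56992539 0.91287471] [-0.66010009 -2.72277486  0.98788306]
{'time': 0.1, 'q': array([ 1.14310421e+00,  2.64696293e-01,  1.60524884e+00,  1.02712369e-05,
        1.27370737e+00, -3.69178476e-02]), 'joint_vel': array([ 0.00039474, -0.00295348, -0.00184938, -0.00089949,  0.00161053,
        0.00051187]), 'joint_torque': array([-4.80596500e-04, -5.16708004e+01, -3.68586445e+01, -1.14005636e-04,
        6.30861061e-03,  1.07082232e-05]), 'tool_pos': array([0.25685777, 0.62353467, 0.24706788]), 'tcp_rot': array([-0.60983906, -3.08133922,  0.00314465]), 'wrist_force': array([-0.34530594,  0.53440378,  0.45050519]), 'torque': array([0.03253381, 0.00375407, 0.01745889]), 'grip_force': 0.0, 'width': 0.9967347828636548}
```

View pics/top1.png

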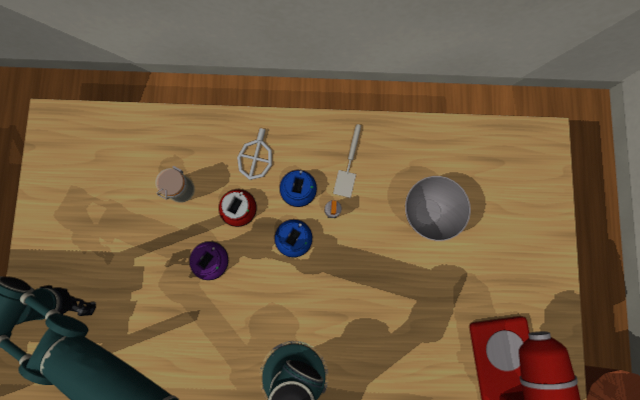

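View pics/scene1.png

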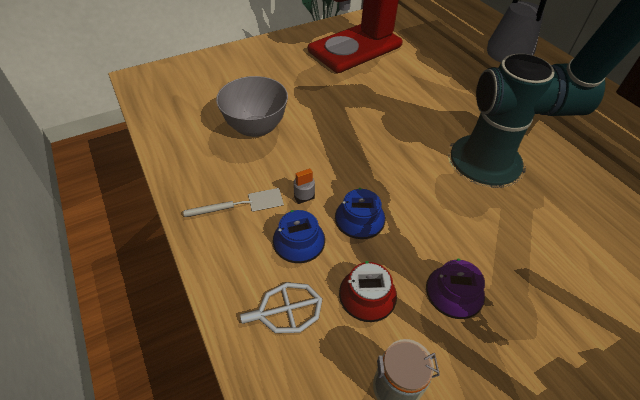

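Top view candidates: red mill (237,207) with an aluminium barrel; blue look-alikes at (298,188) and (293,238); a purple one at (208,260). The red one fits the description. The cup, with its orange ridge, is at (333,209). I'll confirm both in one enlarged crop.

```bash
python3 - <<'E'
from h import *
t=cv2.imread('pics/top1.png'); s=cv2.imread('pics/scene1.png')
def cr(i,x,y,w,h,k): return cv2.resize(i[y:y+h,x:x+w],None,fx=k,fy=k,interpolation=cv2.INTER_CUBIC)
a=np.hstack([cr(t,212,182,50,37,8),cr(t,308,190,50,37,8)])
b=np.hstack([cr(s,335,258,66,50,6),cr(s,272,160,66,50,6)])
b=cv2.resize(b,(800,300)); cv2.imwrite('pics/crop1.png',np.vstack([a,b]))
E
```

```text
(no output)
```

View pics/crop1.png

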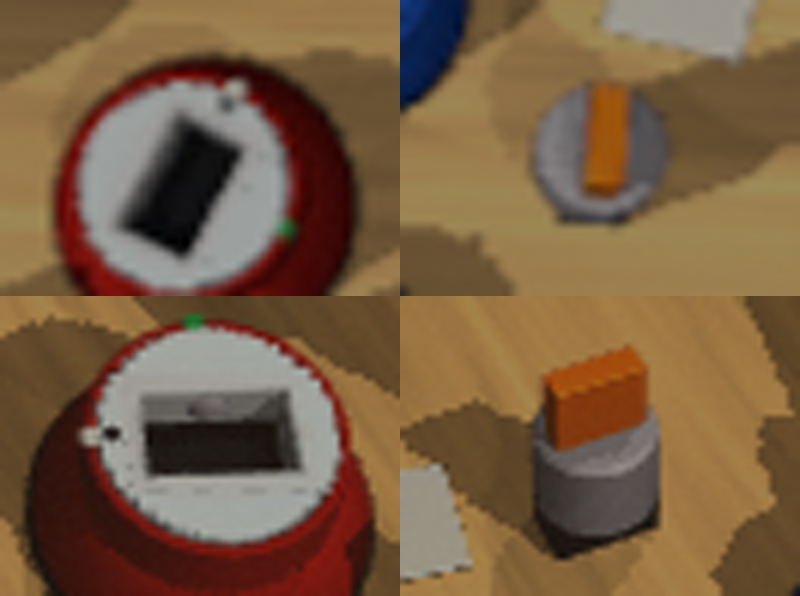

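The crop confirms it: the red mill has a white-aluminium barrel and a slot centred at top crop (184,187). The loose cup's orange ridge top is centred at top crop (606,138).

```bash
python3 - <<'E'
from h import *
t=dict(np.load('pics/top1.npz')); s=dict(np.load('pics/scene1.npz'))
T=lambda x,y,ox,oy:(ox+(x+.5)/8-.5,oy+(y+.5)/8-.5)
print('slot', ray(t,*T(184,187,212,182),.07), ray(s,370.9,280.4,.07))
a,b=ray(t,*T(153,240,212,182),.07),ray(t,*T(215,135,212,182),.07); print('dir',np.degrees(np.arctan2(*(b-a)[1::-1])))
S=lambda x,y:(335+x/6.06-.4,258+(y-296)/6-.4)
a,b=ray(s,*S(143,437),.07),ray(s,*S(297,430),.07);print('dir s',np.degrees(np.arctan2(*(b-a)[1::-1])),np.linalg.norm(b-a))
print('cup', ray(t,*T(206,138,308,190),.105), ray(s,303.8,171.9,.105))
a,b=ray(t,*T(201,191,308,190),.105),ray(t,*T(211,84,308,190),.105); print('dir',np.degrees(np.arctan2(*(b-a)[1::-1])),np.linalg.norm(b-a))
S=lambda x,y:(272+(x-400)/6.06-.4,160+(y-296)/6-.4)
a,b=ray(s,*S(549.5,385),.105),ray(s,*S(640,355),.105);print('dir s',np.degrees(np.arctan2(*(b-a)[1::-1])),np.linalg.norm(b-a))
print(R.from_rotvec(readout.read_state()['tcp_rot']).as_matrix().round(3))
c=dict(np.load('pics/top1.npz'))
for n,u,v in [('spat end',336,192),('spat tip',357,125),('b1',298,188),('b2',293,238)]: print(n,ray(t,u,v,0.03))
E
```

```text
slot [0.56626061 0.22064881 0.07      ] [0.56752694 0.22264193 0.07      ]
dir -27.35283638189106
dir s 155.7607107921701 0.05751988330963037
cup [ 0.56544865 -0.1138693   0.105     ] [ 0.5665082  -0.11530094  0.105     ]
dir -4.051092517237965 0.04534563612146862
dir s 177.8026652258865 0.043287061361436334
[[-0.925  0.381 -0.001]
 [ 0.381  0.925 -0.002]
 [ 0.    -0.002 -1.   ]]
spat end [ 0.62907725 -0.12687772  0.03      ]
spat tip [ 0.87771174 -0.19790802  0.03      ]
b1 [0.63908452 0.00767227 0.03      ]
b2 [0.46245226 0.01901643 0.03      ]
```

```bash
cat >> h.py <<'E'
def go(x,y,z,th):
    s=readout.read_state(); M=R.from_rotvec(s['tcp_rot']).as_matrix()
    t=np.radians(th); G=np.array([[np.cos(t),np.sin(t),0],[np.sin(t),-np.cos(t),0],[0,0,-1]])
    d=M.T@(np.array([x,y,z])-s['tool_pos']); r=np.degrees(R.from_matrix(M.T@G).as_rotvec())
    print('t',s['time'],'mm',(d*1000).round(1),'deg',r.round(2),'th',np.degrees(np.arctan2(M[1,0],M[0,0])).round(2),'F',s['wrist_force'].round(1))
E
python3 -c "
from h import *
go(.566,-.1145,.2,177)"
```

```text
t 0.1 mm [-567.  -564.5   48.2] deg [ -0.12  -0.02 -19.39] th 157.61 F [-0.3  0.5  0.5]
```

jog_arm(
  deltas=[-0.283,-0.282,0.024,0,0,-10,1,-0.283,-0.282,0.024,0,0,-10,1,-0.283,-0.282,0.024,0,0,-10,1,-0.283,-0.282,0.024,0,0,-10,1,-0.567,-0.564,0.048,0,0,-19.4,1,-0.567,-0.564,0.048,0,0,-19.4,1,-0.567,-0.564,0.048,0,0,-19.4,1,-0.567,-0.564,0.048,0,0,-19.4,1],
)

```text
time: 0.9
tool_pos: [0.4105, 0.2566, 0.2241]
tcp_rot: [-0.081, -3.14, 0.0]
wrist_force: [1.3, 0.9, 0.7]
width: 1.001
grip_force: 0.0
```

```bash
python3 -c "
from h import *
go(.566,-.1145,.2,177)"
```

```text
t 0.9 mm [-174.4 -362.6   24.1] deg [-0.01 -0.01  0.04] th 177.04 F [1.3 0.9 0.7]
```

jog_arm(
  deltas=[-0.1745,-0.3625,0.024,0,0,0,1,-0.1745,-0.3625,0.024,0,0,0,1,-0.1745,-0.3625,0.024,0,0,0,1,-0.1745,-0.3625,0.024,0,0,0,1,-0.1745,-0.3625,0.024,0,0,0,1,-0.1745,-0.3625,0.024,0,0,0,1,-0.1745,-0.3625,0.024,0,0,0,1,-0.1745,-0.3625,0.024,0,0,0,1],
)

```text
time: 1.7
tool_pos: [0.5647, -0.1118, 0.2001]
tcp_rot: [-0.083, -3.14, -0.0]
wrist_force: [0.8, 0.3, -0.1]
width: 1.001
grip_force: 0.0
```

jog_arm(
  deltas=[0,0,0,0,0,0,1,0,0,0,0,0,0,1,0,0,0,0,0,0,1],
)

```text
time: 2.0
tool_pos: [0.5639, -0.1088, 0.2001]
tcp_rot: [-0.082, -3.139, -0.001]
wrist_force: [-0.1, 0.9, -0.3]
width: 0.997
grip_force: 0.0
```

```bash
python3 -c "
from h import *
go(.566,-.1145,.089,177)
c=shot('wrist','w1'); print(c['origin'],c['attitude'],c['fx'])
print('pred ridge top',proj(c,[.566,-.1145,.105]))"
```

```text
t 2.0 mm [ -2.6  -5.6 111.1] deg [ 0.04 -0.09  0.02] th 177.02 F [-0.1  0.9 -0.3]
[ 0.48535441 -0.10464444  0.32537145] [2.10282187 1.99782186 0.31246392] 348.7510948259239
pred ridge top (314.18523417145013, 212.78093326900375)
```

View pics/w1.png

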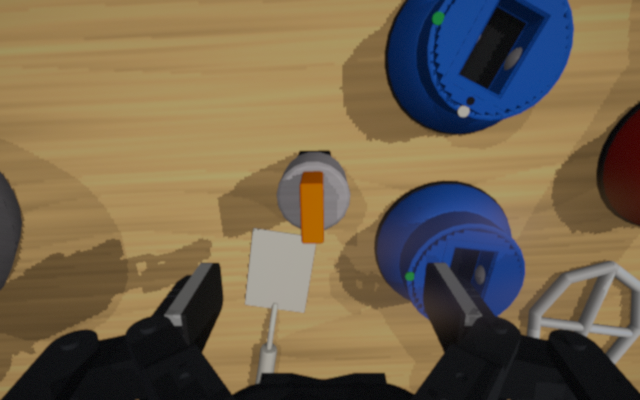

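The wrist view shows the ridge's top face centred at about (312.5,212.5), running from (312,183) to (312.5,243). It is well between the fingers.

```bash
python3 -c "
from h import *
c=dict(np.load('pics/w1.npz'))
p=ray(c,312.5,213,.105);a=ray(c,312,183,.105);b=ray(c,312.5,243,.105)
print(p,np.linalg.norm(b-a),np.degrees(np.arctan2(*(a-b)[1::-1])))
# auto orange
h=cv2.cvtColor(c['color'],cv2.COLOR_BGR2HSV);m=cv2.inRange(h,(5,150,150),(20,255,255))
m[:, :250]=0;m[:,380:]=0
print(cv2.minAreaRect(cv2.findNonZero(m)))
go(p[0],p[1],.089,177)"
```

```text
[ 0.56609856 -0.11564152  0.105     ] 0.043014961135807134 176.990401947617
((312.0, 213.0), (60.0, 22.0), 90.0)
t 2.05 mm [ -2.6  -7.1 111.4] deg [ 0.03 -0.05  0.08] th 177.08 F [0.5 0.8 0. ]
```

jog_arm(
  deltas=[-0.0025,-0.007,0.04,0,0,0,1,-0.0025,-0.007,0.07,0,0,0,1,-0.0025,-0.007,0.09,0,0,0,1,-0.0025,-0.007,0.105,0,0,0,1,-0.0025,-0.007,0.11,0,0,0,1,-0.0025,-0.007,0.11,0,0,0,1,-0.0025,-0.007,0.11,0,0,0,1],
)

```text
time: 2.75
tool_pos: [0.5678, -0.1167, 0.092]
tcp_rot: [0.081, 3.138, -0.001]
wrist_force: [0.6, -0.6, -0.4]
width: 0.997
grip_force: 0.0
```

jog_arm(
  deltas=[0,0,0,0,0,0,-1,0,0,0,0,0,0,-1,0,0,0,0,0,0,-1,0,0,0,0,0,0,-1,0,0,0,0,0,0,-1,0,0,0,0,0,0,-1,0,0,0,0,0,0,-1,0,0,0,0,0,0,-1],
  squeeze=80,
)

```text
time: 3.55
tool_pos: [0.5672, -0.117, 0.0911]
tcp_rot: [0.082, 3.14, -0.0]
wrist_force: [-0.3, 0.0, 3.2]
width: 0.174
grip_force: 78.5
```

```bash
python3 -c "
from h import *
go(.5661,-.1155,.18,177)
print(readout.read_state()['grip_force'])"
```

```text
t 3.55 mm [  1.1   1.4 -88.9] deg [-0.01  0.05  0.01] th 177.01 F [-0.3  0.   3.2]
78.47504138946533
```

jog_arm(
  deltas=[0,0,-0.02,0,0,0,-1,0,0,-0.05,0,0,0,-1,0,0,-0.085,0,0,0,-1,0,0,-0.11,0,0,0,-1,0,0,-0.12,0,0,0,-1,0,0,-0.12,0,0,0,-1],
)

```text
time: 4.15
tool_pos: [0.5673, -0.117, 0.2115]
tcp_rot: [0.082, 3.139, -0.001]
wrist_force: [0.4, -0.2, -3.2]
width: 0.173
grip_force: 78.3
```

```bash
python3 -c "
from h import *
s=readout.read_state();print(s['grip_force'],s['width'])
go(.567,.2215,.211,154.2)"
```

```text
78.27099323272705 0.1730588439399442
t 4.15 mm [1.800e+01 3.381e+02 3.000e-01] deg [-0.    0.11 22.81] th 177.01 F [ 0.4 -0.2 -3.2]
```

jog_arm(
  deltas=[0.0015,0.03,0,0,0,3,-1,0.004,0.07,0,0,0,7,-1,0.006,0.11,0,0,0,12,-1,0.009,0.15,0,0,0,17,-1,0.012,0.19,0,0,0,21,-1,0.014,0.215,0,0,0,22.8,-1,0.014,0.225,0,0,0,22.8,-1,0.014,0.225,0,0,0,22.8,-1],
)

```text
time: 4.95
tool_pos: [0.5633, 0.1094, 0.2083]
tcp_rot: [-0.696, -3.06, 0.002]
wrist_force: [-1.0, -0.1, -3.0]
width: 0.174
grip_force: 78.7
```

```bash
python3 -c "
from h import *
c=shot('wrist','w2'); go(.567,.2215,.211,154.2)
print('pred slot',proj(c,[.567,.2215,.07]),'cup foot',proj(c,list(readout.read_state()['tool_pos']-[0,0,.091])))"
```

```text
t 5.0 mm [ 46.  103.5  -2.4] deg [-0.14 -0.13  0.11] th 154.31 F [-0.3 -0.2 -2.9]
pred slot (460.3529727969709, 133.75611458447048) cup foot (321.71576215229334, 213.0908935681541)
```

View pics/w2.png

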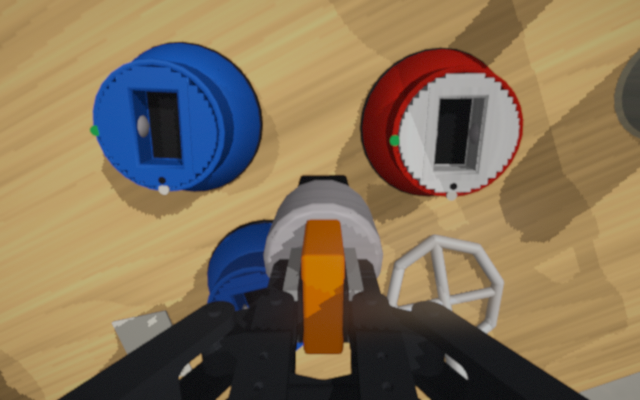

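The red mill's slot is unobstructed at about (462,132), and the cup is held upright. I'll enlarge the slot.

```bash
python3 -c "
import cv2
i=cv2.imread('pics/w2.png')[65:200,390:530]
cv2.imwrite('pics/crop2.png',cv2.resize(i,(560,540),interpolation=cv2.INTER_CUBIC))"
```

```text
(no output)
```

View pics/crop2.png

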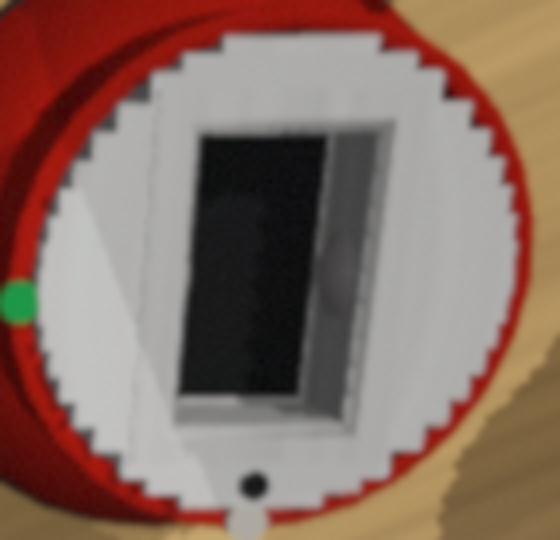

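```bash
python3 - <<'E'
from h import *
c=dict(np.load('pics/w2.npz'))
C=lambda x,y:ray(c,390+(x+.5)/4-.5,65+(y+.5)/4-.5,.07)[:2]
TL,TR,BR,BL=[C(*p) for p in [(194,126),(397,122),(352,433),(174,426)]]
print('mean',(TL+TR+BR+BL)/4)
for a,b in [(TL,BL),(TR,BR),(TL,TR),(BL,BR)]:
    d=a-b; print(np.linalg.norm(d),np.degrees(np.arctan2(d[1],d[0])))
# inner edges: right inner top of wall, bottom inner
p=[C(*p) for p in [(203,137),(378,131),(340,418),(180,397)]]; print('in',p)
h=cv2.cvtColor(c['color'],cv2.COLOR_BGR2HSV);m=cv2.inRange(h,(0,0,60),(180,70,255)); m[:, :392]=0;m[:,525:]=0;m[:70]=0;m[193:]=0
n,l,s,_=cv2.connectedComponentsWithStats(m);k=1+s[1:,4].argmax();print(s[k])
q=cv2.convexHull(cv2.findNonZero((l==k).astype('u1')))[:,0]
P=np.array([ray(c,u,v,.07)[:2] for u,v in q]); A=np.c_[2*P,np.ones(len(P))]
x=np.linalg.lstsq(A,(P**2).sum(1),rcond=None)[0];r=np.sqrt(x[2]+x[:2]@x[:2])
print('disc',x[:2],r,np.abs(np.hypot(*(P-x[:2]).T)-r).max())
go(.567,.2215,.2,154.2)
E
```

```text
mean [0.56759358 0.22047402]
0.05575090590533644 156.2003020194906
0.05778904579455383 154.072954106663
0.03666682864114811 -114.48836108388542
0.03460507021458978 -117.84133793860651
in [array([0.53676857, 0.21655014]), array([0.54947177, 0.24552163]), array([0.59756998, 0.22266653]), array([0.58036814, 0.19624321])]
[ 398   73  121  120 9349]
disc [0.56733601 0.2195781 ] 0.045053509758792236 0.0006803720048484743
t 5.0 mm [ 46.  103.5   8.6] deg [-0.14 -0.13  0.11] th 154.31 F [-0.3 -0.2 -2.9]
```

```bash
python3 - <<'E'
from h import *
c=dict(np.load('pics/w2.npz'))
h=cv2.cvtColor(c['color'],cv2.COLOR_BGR2HSV);m=cv2.inRange(h,(5,120,120),(22,255,255));m[:,:295]=0;m[:,352:]=0;m[:215]=0;m[362:]=0
for v in (225,240,250,256,275,300,325,345,350,353,356): 
    x=np.nonzero(m[v])[0]; print(v,x.min() if len(x) else 0,x.max() if len(x) else 0, c['color'][v,323])
s=readout.read_state(); zt=s['tool_pos'][2]+.014
for v in (253,353):print(ray(c,322.5,v,zt))
p=(ray(c,322.5,253,zt)+ray(c,322.5,353,zt))/2
M=R.from_rotvec(s['tcp_rot']).as_matrix(); print('off tool mm',M.T@(p-s['tool_pos'])*1000, s['tool_pos'])
E
```

```text
225 306 340 [  0  78 156]
240 304 341 [ 11  83 158]
250 303 343 [ 16  84 159]
256 302 344 [  4 115 193]
275 302 344 [  0 117 194]
300 303 341 [  0  98 184]
325 305 341 [  6  67 133]
345 305 349 [  0  66 133]
350 304 350 [  1  66 134]
353 305 350 [ 38  85 136]
356 350 350 [105 160 190]
[0.54264736 0.11931566 0.22276855]
[0.58141315 0.10074942 0.22276855]
off tool mm [  2.17180236   0.84454409 -13.9972934 ] [0.56357819 0.10831263 0.20876855]
```

```bash
python3 -c "
from h import *
go(.5685,.2194,.175,154.5)"
```

```text
t 5.0 mm [ 43.6 102.3  33.6] deg [-0.14 -0.13 -0.19] th 154.31 F [-0.3 -0.2 -2.9]
```

jog_arm(
  deltas=[0.013,0.03,0,0,0,0,-1,0.029,0.068,0.005,0,0,0,-1,0.039,0.092,0.015,0,0,0,-1,0.0435,0.1023,0.028,0,0,-0.2,-1,0.0435,0.1023,0.033,0,0,-0.2,-1,0.0435,0.1023,0.033,0,0,-0.2,-1,0.0435,0.1023,0.033,0,0,-0.2,-1],
)

```text
time: 5.7
tool_pos: [0.5699, 0.2178, 0.1773]
tcp_rot: [-0.698, -3.063, 0.002]
wrist_force: [-0.0, 0.5, -2.5]
width: 0.176
grip_force: 79.1
```

```bash
python3 -c "
from h import *
c=shot('wrist','w3'); d=shot('scene','s3'); go(.5685,.2194,.165,154.5)
i=d['color'][215:315,310:430]
j=c['color'][100:260,220:420]
cv2.imwrite('pics/crop3.png',np.hstack([cv2.resize(i,(400,333),interpolation=2),cv2.resize(j,(400,333),interpolation=2)]))
"
```

```text
t 5.8 mm [ 2.2  0.1 13.3] deg [ 0.02  0.05 -0.17] th 154.33 F [ 0.5  0.5 -2.4]
```

View pics/crop3.png

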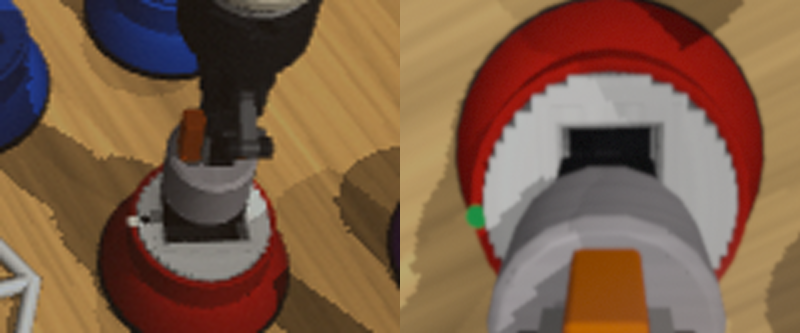

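The wrist crop shows the slot centred across at about 610 and the ridge at 609, so the sideways alignment is good. I'll shift 2 mm along tool x and lower the cup into the mouth.

jog_arm(
  deltas=[0.002,0,0.003,0,0,-0.2,-1,0.002,0,0.008,0,0,-0.2,-1,0.002,0,0.012,0,0,-0.2,-1,0.002,0,0.015,0,0,-0.2,-1,0.002,0,0.018,0,0,-0.2,-1,0.002,0,0.02,0,0,-0.2,-1,0.002,0,0.02,0,0,-0.2,-1],
)

```text
time: 6.5
tool_pos: [0.5678, 0.2204, 0.1571]
tcp_rot: [-0.69, -3.064, 0.001]
wrist_force: [-0.4, 0.1, -4.0]
width: 0.177
grip_force: 79.2
```

```bash
python3 -c "
from h import *
go(.5685,.2194,.139,154.5); print(readout.read_state()['torque'])"
```

```text
t 6.5 mm [-1.1 -0.6 18.1] deg [-0.04 -0.03  0.11] th 154.61 F [-0.4  0.1 -4. ]
[ 0.01804313  0.03886365 -0.04986878]
```

jog_arm(
  deltas=[0,0,0.002,0,0,0,-1,0,0,0.004,0,0,0,-1,0,0,0.006,0,0,0.8,-1,0,0,0.008,0,0,-0.8,-1,0,0,0.01,0,0,0.8,-1,0,0,0.012,0,0,0,-1,0,0,0.014,0,0,0,-1,0,0,0.014,0,0,0,-1],
  squeeze=110,
)

```text
time: 7.3
tool_pos: [0.5688, 0.2204, 0.1448]
tcp_rot: [0.691, 3.063, 0.001]
wrist_force: [0.3, -1.2, 2.5]
width: 0.173
grip_force: 110.2
```

```bash
python3 -c "
from h import *
go(.5685,.2194,.139,154.5); print(readout.read_state()['torque'])"
```

```text
t 7.3 mm [-0.2 -1.   5.8] deg [0.05 0.1  0.08] th 154.58 F [ 0.3 -1.2  2.5]
[-0.38470728  0.0939072  -0.03345335]
```

jog_arm(
  deltas=[0,0,0.002,0,0,0,-1,0,0,0.003,0,0,0,-1,0,0,0.004,0,0,0,-1,0,0,0.005,0,0,0,-1,0,0,0.005,0,0,0,-1],
)

```text
time: 7.8
tool_pos: [0.5687, 0.2205, 0.1391]
tcp_rot: [0.69, 3.064, 0.001]
wrist_force: [-0.0, -1.2, 4.5]
width: 0.17
grip_force: 110.8
```

```bash
python3 -c "
from h import *
go(.5685,.2194,.139,154.5); print(readout.read_state()['torque'])"
```

```text
t 7.8 mm [-0.3 -1.1  0.1] deg [0.04 0.06 0.11] th 154.61 F [-0.  -1.2  4.5]
[-0.44502782  0.06473462 -0.04341998]
```

jog_arm(
  deltas=[0,0,0.001,0,0,0,-1,0,0,0.002,0,0,0,-1,0,0,0.002,0,0,0,-1],
)

```text
time: 8.1
tool_pos: [0.5688, 0.2206, 0.139]
tcp_rot: [0.69, 3.063, 0.001]
wrist_force: [-2.4, -3.4, 14.1]
width: 0.17
grip_force: 112.3
```

```bash
python3 -c "
from h import *
c=shot('scene','s4'); go(.5685,.2194,.139,154.5); print(readout.read_state()['torque'])
print(proj(c,[.5673,.22,.07]))
cv2.imwrite('pics/crop4.png',cv2.resize(c['color'][230:330,310:430],(720,600),interpolation=2))
"
```

```text
t 8.15 mm [-0.2 -1.2 -0. ] deg [0.05 0.07 0.11] th 154.61 F [-2.4 -3.  13.2]
[-0.79423297  0.74086394  0.0290414 ]
(370.3530669317723, 279.42478993518534)
```

View pics/crop4.png

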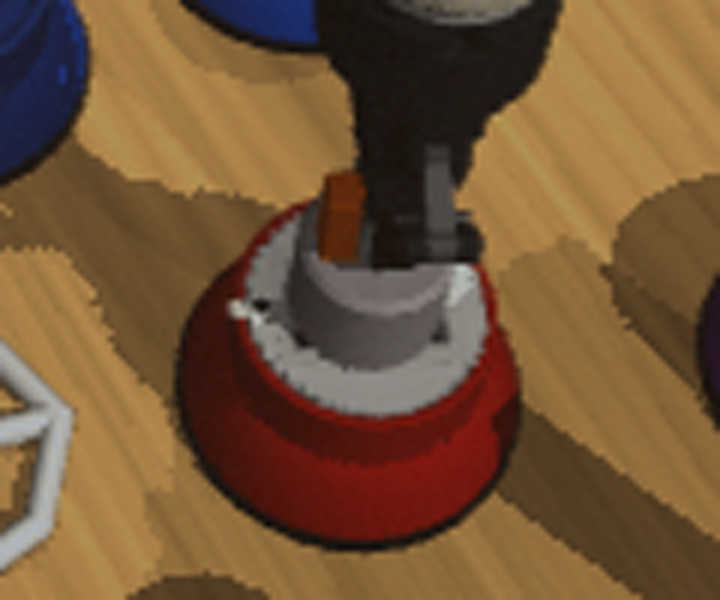

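The cup sits flush on the barrel, with the floor reacting at TCP z = 0.139, so it is home. Next I turn clockwise (+z of the tool) about the barrel axis.

jog_arm(
  deltas=[0,0,-0.001,0,0,2,-1,0,-0.0002,-0.001,0,0,7,-1,0,-0.0003,-0.001,0,0,13,-1,0.0001,-0.0004,-0.001,0,0,19,-1,0.0001,-0.0005,-0.001,0,0,25,-1,0.0002,-0.0007,-0.001,0,0,31,-1,0.0003,-0.0008,-0.001,0,0,37,-1,0.0004,-0.0009,-0.001,0,0,42,-1],
)

```text
time: 8.95
tool_pos: [0.5684, 0.2203, 0.1391]
tcp_rot: [1.747, 2.609, 0.003]
wrist_force: [0.3, -2.1, 8.4]
width: 0.166
grip_force: 111.1
```

```bash
python3 -c "
from h import *
go(.5685,.2194,.139,154.5-84); s=readout.read_state();print(s['torque'],s['grip_force'],s['width'],s['q'][5])"
```

```text
t 8.95 mm [-0.9 -0.2  0.1] deg [ 0.14 -0.05 41.91] th 112.41 F [ 0.3 -2.1  8.4]
[-0.35334767  0.13682688  0.18802817] 111.11969232559204 0.16610636693276307 -0.06222302837575838
```

jog_arm(
  deltas=[0,-0.0002,0,0,0,6,-1,0,-0.0003,0,0,0,12,-1,0.0001,-0.0004,0,0,0,18,-1,0.0001,-0.0005,0,0,0,24,-1,0.0002,-0.0007,0,0,0,30,-1,0.0003,-0.0008,0,0,0,36,-1,0.0003,-0.0009,0,0,0,42,-1,0.0003,-0.0009,0,0,0,42,-1],
)

```text
time: 9.75
tool_pos: [0.568, 0.2204, 0.1391]
tcp_rot: [2.564, 1.813, 0.006]
wrist_force: [0.6, -1.1, 6.7]
width: 0.171
grip_force: 111.0
```

```bash
python3 -c "
from h import *
go(.5685,.2194,.139,154.5-86); s=readout.read_state();print(s['torque'],s['grip_force'],s['width'],s['q'][5])"
```

```text
t 9.75 mm [-0.8  0.8  0.1] deg [ 0.18 -0.14  2.02] th 70.52 F [ 0.6 -1.1  6.7]
[-0.26531215 -0.0657351   0.21964854] 111.00388169288635 0.17138578737976362 0.6693708971928491
```

jog_arm(
  deltas=[0,0,0,0,0,1,-1,0,0,0,0,0,2,-1,0,0,0,0,0,3,-1,0,0,0,0,0,4,-1,0,0,0,0,0,4,-1,0,0,0,0,0,4,-1,0,0,0,0,0,4,-1,0,0,0,0,0,4,-1],
)

```text
time: 10.55
tool_pos: [0.568, 0.2204, 0.1391]
tcp_rot: [2.624, 1.725, 0.006]
wrist_force: [1.4, -1.0, 8.3]
width: 0.167
grip_force: 111.0
```

```bash
python3 -c "
from h import *
c=shot('scene','s5'); t=shot('wrist','w5'); go(.5685,.2194,.139,154.5-86); s=readout.read_state();print(s['torque'],s['grip_force'],s['width'])
a=cv2.resize(c['color'][230:330,310:430],(400,333),interpolation=2);b=cv2.resize(t['color'][60:360,140:500],(400,333),interpolation=2)
cv2.imwrite('pics/crop5.png',np.hstack([a,b]))
"
```

```text
t 10.65 mm [-0.7  0.9  0.1] deg [ 0.17 -0.15 -1.85] th 66.65 F [ 1.3 -0.5  7.5]
[-0.28658594 -0.12402684  0.21424367] 110.99770188331604 0.1690222496854973
```

View pics/crop5.png

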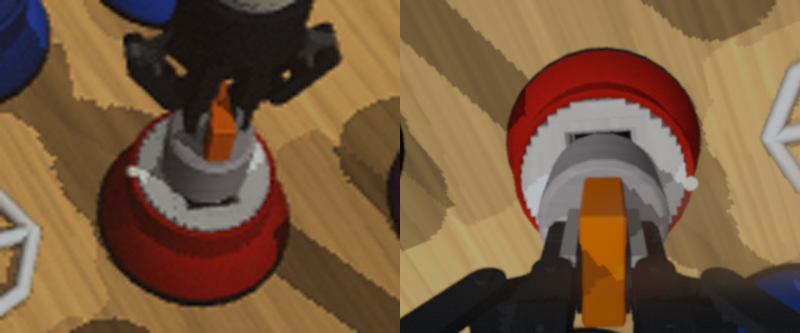

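The barrel has turned with the cup: the slot now runs across its former direction, and the cup is still flush. I'll turn a little further to feel the stop.

jog_arm(
  deltas=[0,0,0,0,0,1,-1,0,0,0,0,0,2,-1,0,0,0,0,0,3,-1,0,0,0,0,0,3,-1,0,0,0,0,0,3,-1,0,0,0,0,0,3,-1,0,0,0,0,0,3,-1,0,0,0,0,0,3,-1],
)

```text
time: 11.45
tool_pos: [0.568, 0.2204, 0.1391]
tcp_rot: [2.667, 1.658, 0.006]
wrist_force: [3.1, -0.2, 7.5]
width: 0.169
grip_force: 111.2
```

```bash
python3 -c "
from h import *
go(.5685,.2194,.139,154.5-86); s=readout.read_state();print(s['torque'],s['grip_force'],s['width'])"
```

```text
t 11.45 mm [-0.7  0.8  0.1] deg [ 0.19 -0.14 -4.78] th 63.72 F [ 3.1 -0.2  7.5]
[-0.27086349 -0.09176647  0.68741356] 111.24205470085144 0.16854676680475383
```

The torque rose from 0.21 to 0.69 Nm, so the barrel is at its stop. The cup is home and gripped at 111 N, so I'm handing in.

```bash
python3 -c "
from h import *
print(finish_job())"
```

```text
the job is handed in; nothing more can be done
None
```

The cup is fully home in the red mill's slot, turned clockwise to the stop and still held at about 111 N; I handed the job in at about 11.5 s, and no verdict came back.

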